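# Slide a cheese under the scanner head

## Robot

A 6-joint arm with a two-finger parallel gripper is mounted at the origin on the work surface. World frame = base frame: x ahead of the robot, y to its left, z up, the work surface at z = 0. Lengths are in mm, angles in rad, forces in N, time in s.
With the tool pointing down it reaches from about 350 to 975 mm from the base axis. Payload 7.1 kg.
Tool frame: the origin (TCP) lies midway between the tips of the shut fingers; the grasp point (between the pads) lies pinch_z behind it (pinch_z is the distance from the TCP to the grasp point, in mm); z points along the fingers, y is the line along which they close (so a half turn about z gives the same grasp; the last joint's range is limited). The gripper opens to 88 mm and grips with 3 to 60 N. Pads are 20 mm wide; open, the fingers measure 115 mm over their backs; the gripper's body (75 mm by 178 mm) begins 61 mm behind the grasp point.
Start: joints at [-1.128, 0.423, 1.63, -0, 1.089, -0.019], TCP at [278.489, -559.507, 222.675] pointing down, gripper open.
Joint ranges: [-3, 3], [-0.9, 2.11], [0.09, 2.58], [-1.31, 4.45], [0.11, 2.69], [-2.54, 2.54]. Speed limits (rad/s): [2.39, 2.39, 3.01, 3.14, 3.14, 3.14].

## Interface

Orientations are given as a rotation vector (axis times angle).
In Python, from workcell import get_obs, get_image, close_job, pinch_z gives the robot as it stands.
- The arm moves only by the tool jog_arm, never from a script. Its argument "commands" is a list of rows, each a list of 3 entries, a list of its own where there are three numbers: the gripper command: -1 is shut, 1 is fully open, values between are in proportion, then the shift along the tool's x, y, z as a fraction of full scale, then the turn, a rotation vector about the tool's x, y, z as a fraction of full scale. In form: [[gripper, [tx, ty, tz], [rx, ry, rz]], ...]. A call has 1 to 10 rows; each row shifts and turns the commanded pose from where the row before left it, along the tool's axes as they then stand; what a row does not reach is not made up. Full scale, the value 1, is 0.1 m for a shift and 45 degrees for a turn. A row lasts 1/10 s, in which the tool goes at most 50 mm and 8.59 degrees, less where a joint would pass 70% of its speed; a pose out of reach is approached as far as the arm can. A call with a number of a shift or a turn outside -1 to 1 is refused whole. A call with a gripper value outside its range is refused whole. The fingers move at their own pace and stop on an object; the grip force is fixed at half the most. Time passes only in rows, so rows that do not move let the fingers close. It gives the time, the measured TCP pose, the force, the opening and the grip force at its end, in the units of the state.
- get_obs(): the state, without advancing time (a new reading comes with each control period).
- get_image(name): name is "scene" or "top" or "wrist"; returns a dict with "image" (480x640x3 uint8, blue, green, red), "z_map" (480x640 float32, mm along the optical axis (not along the pixel's ray), 0 where there is no reading), "intrinsics" (3x3 intrinsics, pixels), "k1" (the pictures are not rectified: a ray, as slopes to the right and down, at radius r is drawn at 1 + k1 r^2 times it, then the intrinsics apply), "eye" and "orientation" of the camera in the world; the wrist camera has in their place "mount" (4x4, takes a point from camera to tool coordinates, whose origin is the TCP and whose axes are the flange's). Camera axes: x right, y down, z forward; pixel columns grow to the right and rows downward; lengths in mm; the calibration is good to about 2 mm. A picture is of the moment at which its call begins: read the wrist's pose just before it.
- close_job(): hands the job in; it is judged then, once.
The state is a dict: "t": time; "qpos": joint angles; "qvel": joint speeds; "joint_torque": joint torques, N m; "ee_pos": TCP position; "orientation": TCP orientation; "ft_force": force on the tool from outside, world axes, zero at the start; "moment": the same for the moment, N m; "width": finger opening in mm; "grasp_force": force on a finger pad.
Only numpy, scipy, OpenCV 4.12 (cv2) and the standard library are available. Lean on these libraries where they do the work, as an engineer would, in place of code of your own. Each camera call takes 0.05 s, during which the arm holds its last target. There are 200 camera calls.

## Task

Put the low flat round cheese from the wooden board gently into the square nest of the metal tray, then slide the tray along the table into the scanner's low lane until its front edge rests against the end stop, so that the cheese lies under the reader head. Put the cheese in while the tray is still outside the scanner, do not knock the scanner or ram its stop, leave the other cheeses, the jar, the mould cup and the spatula where they are, and let go.

Things in the scene. Friction and masses are not known exactly. Their poses are not given: they have to be found in the camera images.
- low_cheese: The low flat cheese: an off-white upright disc 56 mm in diameter and 28 mm high, about 80 g (varies), lying flat on the wooden board. Origin: centre of its underside; z up. The other two cheeses on the board have the same colour, about 110 mm from their neighbours in the row; which lies where varies.
- tray: Loose flat aluminium tray, about 0.45 kg, on the table before the scanner: a plate 100 mm wide (x), 220 mm long (y), 4 mm thick. Origin: on the underside below the nest's middle; y points to its front edge, z up. Front edge at y = +50 mm, rear edge at -170 mm. With the cheese in the nest it is 32 mm high there.
- tray_nest (a point): Middle of the floor of the tray's nest, 4 mm above the table (tray x = 0, y = 0). The nest is a square of inner width 72 mm, sides along the tray's x and y, bounded by ridges 4 mm wide whose tops are 8 mm above the table.
- tray_handle (a point): Centre of the top of the tray's handle, a black upright square block 24 x 24 mm, 40 mm high (top 44 mm above the table), fixed at x = 0, y = -150 mm of the tray; same axes. It can be pinched from above by its sides, or pushed. With the tray home its centre is 115 mm from the near face of the scanner's head.
- scanner: Fixed scanner: a white head 200 mm wide (x) and 70 mm deep (y from -35 to +35 mm), from 40 to 120 mm above the table, on slim steel posts over a straight lane. Origin: on the table under the head's middle; y points along the lane, the way the tray goes, z up. The tray slides on the table itself. With the tray home, tray and scanner origins and axes coincide.
- lane_mouth (a point): Middle of the lane's entrance, on the table at scanner y = -97 mm. Two steel guide rails 12 mm high bound the lane from scanner y = -60 to +60 mm, 112 mm apart inside; from -60 to -97 mm they flare out to about 150 mm apart.
- lane_stop (a point): Middle of the near face of the end stop, on the table at scanner y = +50 mm: a steel bar 14 mm high across the lane, which the front edge of a tray fully home touches.
- board: Fixed wooden board 360 mm (x) by 120 mm (y), 12 mm thick, carrying three cheeses in a row along x. Origin: centre of its underside; z up.
- tall_cheese: Tall drum cheese, off-white, 58 mm in diameter and 56 mm high, standing on the board: too high for the scanner; leave it. Origin: centre of its underside.
- pyramid_cheese: Truncated pyramid cheese, off-white, 64 mm square at its foot and 50 mm high, standing on the board: leave it. Origin: centre of its underside.
- jar: Glass jar 52 mm in diameter, 75 mm high, beside the scanner's lane on the far side: leave it. Origin: centre of its underside.
- mould: White plastic mould cup 68 mm in diameter, 70 mm high, on the robot's side of the scanner: leave it. Origin: centre of its underside.
- spatula: Spatula lying at the right of the board: leave it. Origin: its middle, on the table.
Not all that is in view belongs to the job. Several things have the shape of the tray; the one meant has the colours described above.

How it is judged:
By the outcome, as a careful person would: the job done as asked, in the order asked, and still so for the second after the job is handed in, with the robot touching nothing.
It also fails if it takes over 54 s, if anything falls off the work surface, if the arm or the gripper's body presses on something with over 40 N, if the wrist force passes 120 N, or if a joint passes its speed limit or range.

## Working session

There is one attempt and no reset: what is moved stays moved. The work goes in short steps, Python scripts to look and compute and a tool call to move; the robot and the scene stay as the last step left them, time stands still between calls to the robot, and variables do not carry over. Pictures are saved under pics/ and viewed, at most 10 in all, crops included, and the job is handed in when it is done.

Besides the shell and the picture viewer there is one more tool, called after "Emit:" as name(argument=value, ...) on one line, values as JSON. jog_arm: Moves the arm, as the interface text tells. Its arguments: {"type":"object","properties":{"commands":{"type":"array","items":{"type":"array"}}},"required":["commands"]}

```bash
mkdir -p pics; ls; cat > h.py <<'E'
import numpy as np, cv2
from scipy.spatial.transform import Rotation as R
from workcell import get_obs, get_image, close_job, pinch_z
def pts(name, d=None):
    """world XYZ per pixel (480,640,3), image, z"""
    o=get_obs(); d=d or get_image(name)
    z=d["z_map"]; K=np.array(d["intrinsics"],float)
    v,u=np.mgrid[0:480,0:640].astype(np.float32)
    n=cv2.undistortPoints(np.stack([u,v],-1).reshape(-1,1,2),K,np.array([d["k1"],0,0,0,0],float)).reshape(480,640,2)
    P=np.dstack([n*z[...,None],z])
    if "mount" in d:
        M=np.array(d["mount"]); P=P@M[:3,:3].T+M[:3,3]
        Rw=R.from_rotvec(o["orientation"]).as_matrix(); P=P@Rw.T+np.array(o["ee_pos"])
    else:
        q=np.array(d["orientation"]); Rw=q if q.shape==(3,3) else R.from_rotvec(q).as_matrix()
        P=P@Rw.T+np.array(d["eye"])
    P[z==0]=np.nan
    return P,d["image"],z
E
python3 - <<'E'
from h import *
print(get_obs(), pinch_z)
for n in ("top","scene"):
    P,im,z=pts(n); cv2.imwrite(f"pics/{n}.png",im); np.savez(f"{n}.npz",P=P,im=im)
    d=get_image(n); print(n,d["eye"],d["orientation"],d["k1"],d["intrinsics"])
    print(np.nanmedian(P[...,2]),P[240,320])
E
```

```text
pics
{'t': 0.0, 'qpos': array([-1.12799589e+00,  4.23859622e-01,  1.63067273e+00, -1.28877045e-05,
        1.08862453e+00, -1.89846060e-02]), 'qvel': array([ 0.00075663,  0.0005344 , -0.00082362,  0.00061845, -0.00145254,
        0.00072217]), 'joint_torque': array([-1.63515651e-03, -5.44631445e+01, -2.73674798e+01,  6.41983096e-02,
        2.26288178e-02, -1.39497829e-04]), 'ee_pos': array([ 278.25591873, -559.01769427,  221.89676989]), 'orientation': array([-3.05673422e+00, -7.18602055e-01,  5.34055866e-04]), 'ft_force': array([ 0.43832743, -0.86684159, -0.29815879]), 'moment': array([-0.03531946, -0.02753342, -0.00637365]), 'grasp_force': 0.0, 'width': 87.88936273602731} 18.700000000000003
top [ 388.7183409   -84.64470165 1021.85979485] [-2.19164994  2.15764477 -0.09842551] 0.017666101802449815 [[469.44401952   0.         315.09192779]
 [  0.         469.44401952 248.02758326]
 [  0.           0.           1.        ]]
0.14249735897374194 [494.96042042 -93.58860968  42.90737369]
scene [1084.47248805  353.02964367 1012.30336809] [-1.23811076 -2.4061288   0.83996304] 0.02703399375833351 [[552.85539535   0.         321.46054101]
 [  0.         552.85539535 242.18254019]
 [  0.           0.           1.        ]]
0.1674227365255092 [ 419.03107159 -119.16817555   -0.69420276]
```

View pics/top.png

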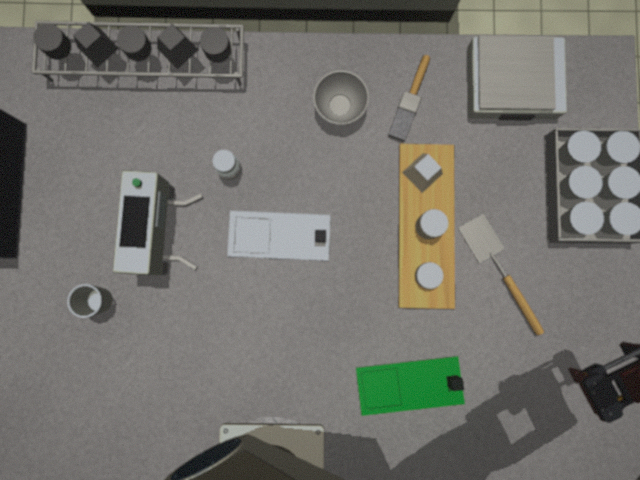

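View pics/scene.png

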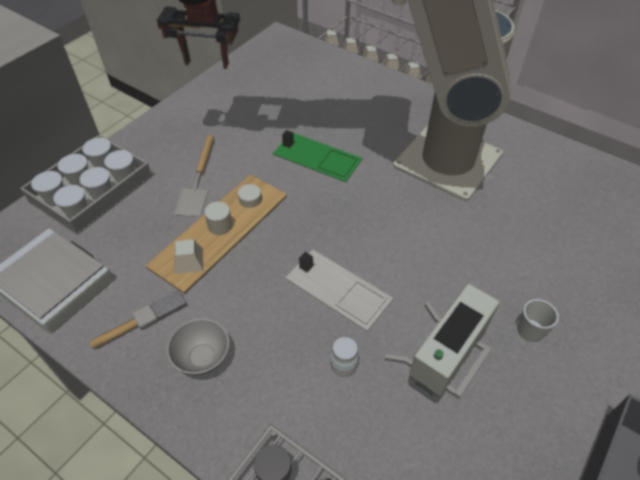

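The top view shows the aluminium tray at about (278,236), with its nest at (252,235) and handle at (320,237). The scanner head is at (140,222). The green tray at (410,385) is a decoy.

Candidates for the cheese, in top-view pixels:
- **(430,275):** a disc that looks low in both views, at (250,195) in the scene view. I choose this one, pending a height check.
- **(433,223):** the tall drum.
- **(427,168):** the pyramid.
- **(585,150) and similar:** white pots in the crate.

```bash
python3 - <<'E'
from h import *
D=np.load("top.npz");P,im=D["P"],D["im"]
def reg(u0,u1,v0,v1,zlo,zhi,cond=None):
    Q=P[v0:v1,u0:u1]; m=(Q[...,2]>zlo)&(Q[...,2]<zhi)
    if cond is not None: m&=cond(im[v0:v1,u0:u1].astype(int))
    return Q[m],m
def rect(n,q):
    r=cv2.minAreaRect(q[:,:2].astype(np.float32)); print(n,len(q),"minrect",np.round(r[0],1),np.round(r[1],1),round(r[2],2),"z",np.round(np.median(q[:,2]),1),"mean",np.round(q.mean(0)[:2],1))
for n,(u0,u1,v0,v1) in dict(low=(412,448,255,295),mid=(412,455,203,243),pyr=(405,450,145,190)).items():
    q,_=reg(u0,u1,v0,v1,18,120); top=np.percentile(q[:,2],95); rect(n,q[q[:,2]>top-6]); print(top)
q,_=reg(310,332,225,250,30,60); rect("handle",q)
q,m=reg(222,336,205,266,-5,60,lambda c:c.min(-1)>150); rect("tray bright",q)
q,_=reg(105,185,160,285,100,140); rect("head top",q)
for n,b in dict(railL=(166,206,190,210),railR=(166,200,250,272)).items():
    q,_=reg(*b,6,20); rect(n,q)
q,_=reg(205,245,140,185,60,90); rect("jar",q)
q,_=reg(60,110,280,320,55,85); rect("mould",q)
S=np.load("scene.npz");P,im=S["P"],S["im"]
q,_=reg(400,500,280,400,110,130); rect("S head",q)
q,_=reg(235,265,180,210,33,50); rect("S low",q)
q,_=reg(295,315,250,274,38,60); rect("S handle",q)
q,_=reg(380,412,352,364,6,20); rect("S rail",q)
q,_=reg(440,495,340,398,6,22); rect("S stop",q)
cv2.imwrite("pics/crop1.png",cv2.resize(np.hstack([D["im"][250:300,400:460],D["im"][210:260,222:342]]),None,fx=4,fy=4,interpolation=2))
E
```

```text
low 525 minrect [ 424.5 -324.8] [52.2 55. ] 0.74 z 39.3 mean [ 424.1 -324. ]
41.99707155618999
mid 607 minrect [ 531.5 -326.5] [54.2 58. ] 88.9 z 67.4 mean [ 532.1 -326.6]
69.94875488857724
pyr 386 minrect [ 649.7 -314.6] [41.5 42.7] 43.52 z 61.6 mean [ 650. -315.]
63.42354909147631
handle 140 minrect [504.6 -94.5] [23.5 23.3] 0.09 z 43.3 mean [504.4 -94.3]
tray bright 4339 minrect [509.5  -2.8] [221.5 102.1] 88.33 z 3.7 mean [5.089e+02 4.000e-01]
head top 4008 minrect [517.3 264.8] [ 73.9 201.7] 87.42 z 120.3 mean [515.8 262. ]
railL 173 minrect [585.3 203.4] [72.3 31.6] 83.91 z 11.5 mean [582.2 205.9]
railR 140 minrect [445.  205.9] [32.  65.4] 4.75 z 11.6 mean [446.6 207. ]
jar 439 minrect [653.4 108.6] [46.2 45.4] 45.31 z 74.5 mean [652.8 107.5]
mould 400 minrect [362.  378.3] [68.1 66.3] 73.35 z 67.5 mean [361.9 381.8]
S head 3635 minrect [517.7 262.5] [ 71.1 201.7] 87.23 z 120.3 mean [524.6 263.6]
S low 334 minrect [ 427.  -324.9] [56.4 53.1] 32.45 z 39.6 mean [ 427.4 -324.6]
S handle 110 minrect [505.2 -96.5] [25.7 25.4] 5.24 z 43.4 mean [506.7 -95.6]
S rail 134 minrect [581.3 187.1] [12.9 52.7] 22.56 z 11.5 mean [582.  187.7]
S stop 527 minrect [530.9 332.8] [ 77.  154.4] 87.79 z 13.4 mean [521.5 315.6]
```

View pics/crop1.png

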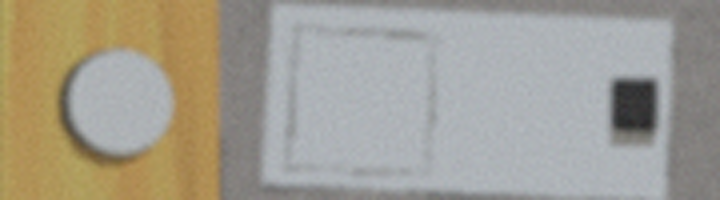

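The chosen cheese's top is at z≈40 (12+28), so it is the low one; the others reach 68 and 62. The crop shows the plain disc, and the aluminium tray with its nest on the left and black handle on the right. First I turn the tool so the fingers close along the tray's x.

Emit:
jog_arm(commands=[[1, [0, 0, 0], [0, 0, -0.19]], [1, [0, 0, 0], [0, 0, -0.19]], [1, [0, 0, 0], [0, 0, -0.19]], [1, [0, 0, 0], [0, 0, -0.19]], [1, [0, 0, 0], [0, 0, -0.19]], [1, [0, 0, 0], [0, 0, -0.19]], [1, [0, 0, 0], [0, 0, -0.19]], [1, [0, 0, 0], [0, 0, -0.045]], [1, [0, 0, 0], [0, 0, 0]]])

```text
t: 1.1
ee_pos: [278.4, -559.4, 222.5]
orientation: [-2.253, -2.189, -0.0]
ft_force: [0.3, -0.7, -0.3]
width: 88.0
grasp_force: 0.0
```

```bash
cat >> h.py <<'E'
def go(x,y,z):
    o=get_obs(); M=R.from_rotvec(o["orientation"]).as_matrix()
    print("t",round(o["t"],2),"pos",np.round(o["ee_pos"],1),"tooly deg",round(np.degrees(np.arctan2(M[1,1],M[0,1])),2),"tilt",np.round(M[:2,2],4),
      "F",np.round(o["ft_force"],1),"w",round(o["width"],1),"shift",np.round(M.T@(np.array([x,y,z])-o["ee_pos"])/100,4))
E
python3 -c "
from h import *
go(425.5,-324.8,120)"
```

```text
t 1.1 pos [ 278.4 -559.4  222.5] tooly deg -1.66 tilt [-0.0002  0.0004] F [ 0.3 -0.7 -0.3] w 88.0 shift [2.3871 1.4025 1.0252]
```

Emit:
jog_arm(commands=[[1, [0.24, 0.14, 0.05], [0, 0, 0]], [1, [0.24, 0.14, 0.05], [0, 0, 0]], [1, [0.24, 0.14, 0.05], [0, 0, 0]], [1, [0.24, 0.14, 0.05], [0, 0, 0]], [1, [0.24, 0.14, 0.05], [0, 0, 0]], [1, [0.24, 0.14, 0.05], [0, 0, 0]], [1, [0.24, 0.14, 0.1], [0, 0, 0]], [1, [0.24, 0.14, 0.1], [0, 0, 0]], [1, [0.24, 0.14, 0.1], [0, 0, 0]], [1, [0.22, 0.14, 0.1], [0, 0, 0]]])

```text
t: 2.1
ee_pos: [425.8, -324.6, 152.3]
orientation: [-2.255, -2.187, -0.0]
ft_force: [0.8, 0.2, -0.1]
width: 87.4
grasp_force: 0.0
```

Emit:
jog_arm(commands=[[1, [0, 0, 0.1], [0, 0, 0]], [1, [0, 0, 0.1], [0, 0, 0]], [1, [0, 0, 0.1], [0, 0, 0]], [1, [0, 0, 0], [0, 0, 0]], [1, [0, 0, 0], [0, 0, 0]]])

```text
t: 2.6
ee_pos: [424.9, -326.3, 122.5]
orientation: [-2.255, -2.187, 0.0]
ft_force: [-0.4, 1.0, -0.5]
width: 88.1
grasp_force: 0.0
```

```bash
python3 -c "
from h import *
P,im,z=pts('wrist'); cv2.imwrite('pics/w1.png',im)
m=(np.abs(P[...,2]-40)<4)&(im.min(-1)>120)
n,l,s,c=cv2.connectedComponentsWithStats(m.astype(np.uint8))
for i in range(1,n):
  if s[i][4]>1500:
    q=P[l==i][:,:2].astype(np.float32); print(s[i],c[i],cv2.minEnclosingCircle(q),cv2.minAreaRect(q),np.median(P[l==i][:,2]))
go(425.5,-324.8,20)"
```

```text
[ 285  209   72   70 3917] [320.73780955 243.58539699] ((424.10980224609375, -326.1363220214844), 27.204015731811523) ((424.40570068359375, -325.4165954589844), (53.12222671508789, 52.99916076660156), 4.920282363891602) 39.56454737538294
t 2.65 pos [ 425.1 -326.4  122.8] tooly deg -1.73 tilt [ 0.0001 -0.0001] F [0.6 0.5 0.2] w 87.8 shift [0.016  0.0032 1.0278]
```

View pics/w1.png

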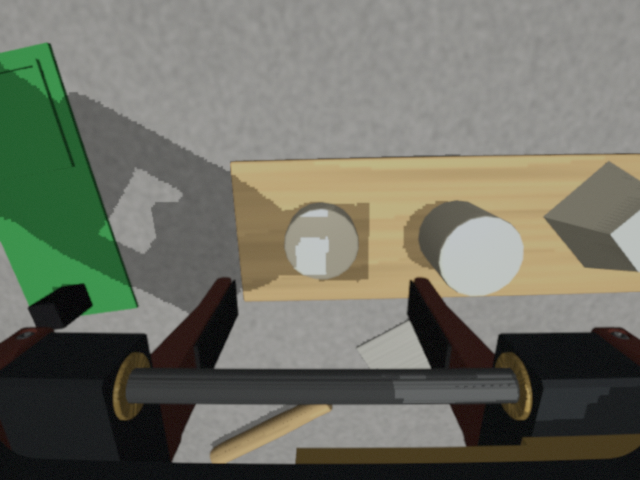

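The wrist view shows the low disc at (321,243), midway between the fingers, with the drum at (470,250). The cheese is at (424.3,-325.8), within 1 mm of the TCP, so I descend to z≈20 and grip.

Emit:
jog_arm(commands=[[1, [0, 0, 0.2], [0, 0, 0]], [1, [0, 0, 0.2], [0, 0, 0]], [1, [0, 0, 0.2], [0, 0, 0]], [1, [0, 0, 0.2], [0, 0, 0]], [1, [0.005, -0.005, 0.13], [0, 0, 0]], [1, [0, 0, 0.1], [0, 0, 0]], [1, [0, 0, 0], [0, 0, 0]], [1, [0, 0, 0], [0, 0, 0]]])

```text
t: 3.45
ee_pos: [425.1, -325.4, 20.0]
orientation: [2.253, 2.189, 0.0]
ft_force: [1.3, 0.2, 0.3]
width: 88.0
grasp_force: 0.0
```

Emit:
jog_arm(commands=[[-1, [0, 0, 0], [0, 0, 0]], [-1, [0, 0, 0], [0, 0, 0]], [-1, [0, 0, 0], [0, 0, 0]], [-1, [0, 0, 0], [0, 0, 0]], [-1, [0, 0, 0], [0, 0, 0]], [-1, [0, 0, 0], [0, 0, 0]], [-1, [0, 0, 0], [0, 0, 0]], [-1, [0, 0, 0], [0, 0, 0]]])

```text
t: 4.25
ee_pos: [425.0, -325.2, 19.9]
orientation: [2.253, 2.189, 0.0]
ft_force: [-0.9, 0.0, 5.5]
width: 55.4
grasp_force: 30.0
```

Emit:
jog_arm(commands=[[-1, [0, 0, -0.05], [0, 0, 0]], [-1, [0, 0, -0.15], [0, 0, 0]], [-1, [0, 0, -0.2], [0, 0, 0]], [-1, [0, 0, -0.2], [0, 0, 0]], [-1, [0, 0, -0.2], [0, 0, 0]], [-1, [0, 0, -0.2], [0, 0, 0]], [-1, [0, 0, -0.1], [0, 0, 0]]])

```text
t: 4.95
ee_pos: [425.6, -325.7, 132.1]
orientation: [2.251, 2.187, 0.001]
ft_force: [0.0, 0.2, -0.8]
width: 55.2
grasp_force: 30.0
```

```bash
python3 -c "
from h import *
go(511,57,120)"
```

```text
t 4.95 pos [ 425.6 -325.7  132.1] tooly deg -1.67 tilt [ 0.0023 -0.0019] F [ 0.   0.2 -0.8] w 55.2 shift [3.8506 0.7425 0.1163]
```

Emit:
jog_arm(commands=[[-1, [0.1, 0.02, 0], [0, 0, 0]], [-1, [0.2, 0.04, 0], [0, 0, 0]], [-1, [0.25, 0.05, 0], [0, 0, 0]], [-1, [0.25, 0.05, 0], [0, 0, 0]], [-1, [0.25, 0.05, 0], [0, 0, 0]], [-1, [0.25, 0.05, 0], [0, 0, 0]], [-1, [0.25, 0.05, 0], [0, 0, 0]], [-1, [0.25, 0.05, 0], [0, 0, 0]], [-1, [0.25, 0.05, 0], [0, 0, 0]], [-1, [0.25, 0.05, 0], [0, 0, 0]]])

```text
t: 5.95
ee_pos: [476.7, -94.8, 128.8]
orientation: [-2.252, -2.188, 0.002]
ft_force: [0.0, 0.6, -1.5]
width: 55.3
grasp_force: 30.0
```

Emit:
jog_arm(commands=[[-1, [0.25, 0.05, 0], [0, 0, 0]], [-1, [0.25, 0.05, 0], [0, 0, 0]], [-1, [0.25, 0.05, 0], [0, 0, 0]], [-1, [0.25, 0.05, 0], [0, 0, 0]], [-1, [0.25, 0.05, 0], [0, 0, 0]], [-1, [0.2, 0.03, 0], [0, 0, 0]], [-1, [0.1, 0, 0.1], [0, 0, 0]], [-1, [0, 0, 0], [0, 0, 0]], [-1, [0, 0, 0], [0, 0, 0]]])

```text
t: 6.85
ee_pos: [508.9, 57.3, 118.7]
orientation: [-2.252, -2.189, 0.003]
ft_force: [-0.6, 0.0, -0.8]
width: 55.5
grasp_force: 30.0
```

```bash
python3 -c "
from h import *
P,im,z=pts('wrist'); cv2.imwrite('pics/w2.png',im); np.savez('w2.npz',P=P,im=im)
m=(P[...,2]>2)&(P[...,2]<15)&(im.min(-1)>130)
n,l,s,c=cv2.connectedComponentsWithStats(m.astype(np.uint8))
for i in range(1,n):
  if s[i][4]>1500:
    q=P[l==i][:,:2].astype(np.float32); print(s[i],c[i],cv2.minAreaRect(q),np.median(P[l==i][:,2]))
go(511,57,60)"
```

```text
[ 260  176  128  111 9570] [324.06394984 215.94587252] ((510.3267822265625, 56.78820037841797), (95.00022888183594, 100.46028900146484), 88.15071105957031) 3.7793212415657464
t 6.9 pos [509.3  57.  119.1] tooly deg -1.68 tilt [-0.0015 -0.0003] F [-1.5  0.2 -1.2] w 55.2 shift [0.001  0.0182 0.5906]
```

View pics/w2.png

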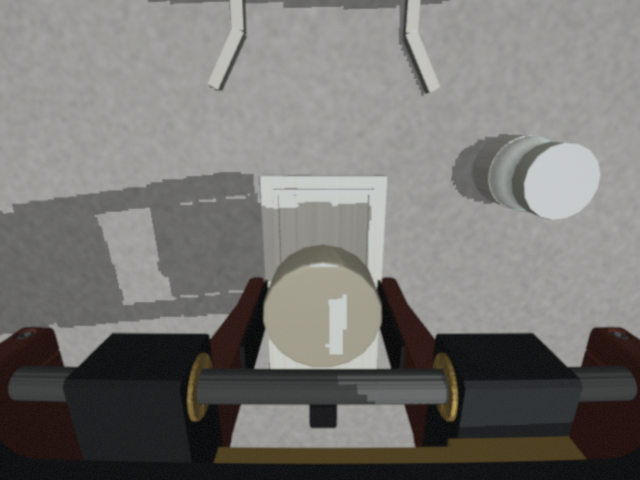

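The cheese is held at (323,305). The tray's front edge is at row 177, columns 262 to 387, with the front ridge at row 188. I'll compute the tray's front corners from these.

```bash
python3 -c "
from h import *
D=np.load('w2.npz');P,im=D['P'],D['im']
for c in range(275,380,20):
  col=im[165:190,c].min(-1).astype(int); r=165+np.argmax(np.diff(col)); print('front',c,r,np.round(P[r+1,c],1))
for r in range(185,250,12):
  rr=P[r,255:400]; m=(rr[:,2]>2.2)&(rr[:,2]<15); i=np.where(m)[0]; print('sides',r,np.round(rr[i[0]],1),np.round(rr[i[-1]],1), np.round(rr[i[rr[i,2]>6.5]][:,0],0))
"
```

```text
front 275 175 [473.6 105.    3.1]
front 295 175 [489.4 104.5   3. ]
front 315 175 [505.2 104.2   4.2]
front 335 176 [520.9 102.8   2.9]
front 355 175 [nan nan nan]
front 375 175 [552.4 102.7   3.2]
sides 185 [462.2  98.4   3.9] [561.1  95.5   3.8] []
sides 197 [461.3  88.7   3.4] [561.3  85.9   4.3] [472. 472. 473. 474. 475. 548. 549. 550. 550. 551.]
sides 209 [461.2  78.7   2.9] [560.7  76.1   4.2] [472. 472. 473. 475. 547. 548. 549. 550. 551.]
sides 221 [461.5  69.    4.3] [560.2  66.1   3.8] [471. 472. 473. 473. 474. 547. 547. 548. 549. 550. 551.]
sides 233 [460.7  58.9   4.5] [560.3  56.1   4.7] [471. 472. 473. 473. 474. 547. 548. 548. 549. 550.]
sides 245 [460.8  48.7   5.2] [560.   45.1   3.1] [470. 471. 472. 473. 474. 546. 547. 548. 549. 550.]
```

Emit:
jog_arm(commands=[[-1, [-0.02, 0.01, 0.1], [0, 0, 0]], [-1, [0, 0, 0.2], [0, 0, 0]], [-1, [0, 0, 0.2], [0, 0, 0]], [-1, [0, 0, 0.2], [0, 0, 0]], [-1, [0, 0, 0.15], [0, 0, 0]], [-1, [0, 0, 0.1], [0, 0, 0]], [-1, [0, 0, 0.05], [0, 0, 0]], [-1, [0, 0, 0.03], [0, 0, 0]], [-1, [0, 0, 0], [0, 0, 0]], [-1, [0, 0, 0], [0, 0, 0]]])

```text
t: 7.9
ee_pos: [511.4, 55.5, 17.2]
orientation: [2.253, 2.188, 0.001]
ft_force: [0.3, -0.6, -0.5]
width: 55.0
grasp_force: 30.0
```

```bash
python3 -c "
from h import *
go(510.4,55,12)"
```

```text
t 7.9 pos [511.4  55.5  17.2] tooly deg -1.67 tilt [0.001  0.0001] F [ 0.3 -0.6 -0.5] w 55.0 shift [-0.0052 -0.0099  0.0517]
```

Emit:
jog_arm(commands=[[-1, [-0.005, -0.01, 0.02], [0, 0, 0]], [-1, [0, 0, 0.015], [0, 0, 0]], [-1, [0, 0, 0.007], [0, 0, 0]], [-1, [0, 0, 0], [0, 0, 0]], [-1, [0, 0, 0], [0, 0, 0]]])

```text
t: 8.4
ee_pos: [510.0, 55.1, 12.5]
orientation: [2.253, 2.189, 0.0]
ft_force: [-0.5, 0.4, -0.4]
width: 55.5
grasp_force: 30.0
```

Emit:
jog_arm(commands=[[-1, [0, 0, 0.005], [0, 0, 0]], [-1, [0, 0, 0], [0, 0, 0]], [0.4, [0, 0, 0], [0, 0, 0]], [0.5, [0, 0, 0], [0, 0, 0]], [0.7, [0, 0, 0], [0, 0, 0]], [1, [0, 0, 0], [0, 0, 0]], [1, [0, 0, 0], [0, 0, 0]], [1, [0, 0, 0], [0, 0, 0]]])

```text
t: 9.2
ee_pos: [510.0, 55.0, 12.0]
orientation: [2.253, 2.189, 0.0]
ft_force: [-0.3, 0.0, -0.9]
width: 87.4
grasp_force: 0.0
```

Emit:
jog_arm(commands=[[1, [0, 0, -0.05], [0, 0, 0]], [1, [0, 0, -0.1], [0, 0, 0]], [1, [0, 0, -0.2], [0, 0, 0]], [1, [0, 0, -0.3], [0, 0, 0]], [1, [0, 0, -0.4], [0, 0, 0]], [1, [-0.3, 0, 0], [0, 0, 0]], [1, [-0.4, 0, 0], [0, 0, 0]], [1, [-0.4, -0.02, 0], [0, 0, 0]], [1, [-0.3, 0, 0], [0, 0, 0]], [1, [0, 0, 0], [0, 0, 0]]])

```text
t: 10.2
ee_pos: [504.1, -87.7, 118.0]
orientation: [2.256, 2.184, 0.001]
ft_force: [0.2, 0.1, -0.2]
width: 87.7
grasp_force: 0.0
```

```bash
python3 -c "
from h import *
P,im,z=pts('wrist'); cv2.imwrite('pics/w3.png',im); np.savez('w3.npz',P=P,im=im)
def rect(n,m):
    k,l,s,c=cv2.connectedComponentsWithStats(m.astype(np.uint8)); i=1+np.argmax(s[1:,4]); q=P[l==i]
    r=cv2.minAreaRect(q[:,:2].astype(np.float32)); print(n,s[i],np.round(r[0],1),np.round(r[1],1),round(r[2],2),np.median(q[:,2]))
near=(np.hypot(P[...,0]-510,P[...,1]+20)<160)
b=im.max(-1)
rect('handle',near&(np.abs(P[...,2]-44)<3)&(b<90)&(P[...,1]<-50)); rect('cheese',near&(np.abs(P[...,2]-32)<3)&(P[...,1]>0)); rect('tray',near&(P[...,2]>2)&(P[...,2]<6)&(im.min(-1)>90))
go(506.5,-95,11)"
```

```text
handle [308 243  33  32 997] [506.  -95.8] [24.3 23.5] 88.21 43.493520120003026
cheese [ 281    0   86   80 5667] [510.4  49. ] [46.1 54.5] 88.13 31.296232019953536
tray [  251     0   144   266 21840] [508.3 -17.9] [197.6 101. ] 88.47 3.5244079636142587
t 10.25 pos [504.  -86.2 117.8] tooly deg -1.85 tilt [ 0.001  -0.0001] F [0.4 0.9 0.6] w 88.4 shift [-0.0869  0.027   1.0679]
```

View pics/w3.png

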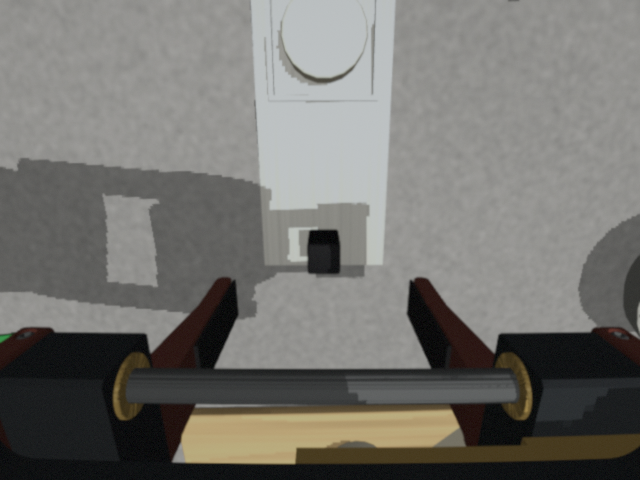

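The cheese lies flat in the nest at (324,38), with its top at about 32 mm. The handle is at (323,252), world (506,-96), with yaw -1.7°. Next I pinch the handle.

Emit:
jog_arm(commands=[[1, [-0.09, 0.02, 0.1], [0, 0, 0]], [1, [0, 0, 0.25], [0, 0, 0]], [1, [0, 0, 0.25], [0, 0, 0]], [1, [0, 0, 0.25], [0, 0, 0]], [1, [0, 0, 0.15], [0, 0, 0]], [1, [0, 0, 0.05], [0, 0, 0]], [1, [0, 0, 0], [0, 0, 0]], [1, [0, 0, 0], [0, 0, 0]]])

```text
t: 11.05
ee_pos: [506.0, -93.6, 12.4]
orientation: [2.252, 2.189, 0.001]
ft_force: [0.6, -0.7, -0.0]
width: 87.9
grasp_force: 0.0
```

```bash
python3 -c "
from h import *
go(506,-95.8,12)"
```

```text
t 11.05 pos [506.  -93.6  12.4] tooly deg -1.62 tilt [ 0.0006 -0.0001] F [ 0.6 -0.7 -0. ] w 87.9 shift [-0.022   0.0002  0.0035]
```

Emit:
jog_arm(commands=[[1, [-0.02, 0, 0], [0, 0, 0]], [-1, [0, 0, 0], [0, 0, 0]], [-1, [0, 0, 0], [0, 0, 0]], [-1, [0, 0, 0], [0, 0, 0]], [-1, [0, 0, 0], [0, 0, 0]], [-1, [0, 0, 0], [0, 0, 0]], [-1, [0, 0, 0], [0, 0, 0]], [-1, [0, 0, 0], [0, 0, 0]], [-1, [0, 0, 0], [0, 0, 0]], [-1, [0, 0, 0], [0, 0, 0]]])

```text
t: 12.05
ee_pos: [505.4, -95.9, 11.9]
orientation: [-2.253, -2.189, 0.0]
ft_force: [-0.2, -0.7, 0.0]
width: 24.1
grasp_force: 30.0
```

```bash
python3 -c "
from h import *
go(506+5*.047-0,-95.8+60,12)
D=np.load('w2.npz');P,im=D['P'],D['im']
# rails seen from the wrist: inner edges z 6..16
for r in range(0,90,10):
  m=(P[r,:,2]>7)&(P[r,:,2]<17); q=P[r][m]; a=q[q[:,0]<515]; b=q[q[:,0]>515]
  if len(a) and len(b): print(r,np.round(a[-1],1),np.round(b[0],1), 'mid',np.round((a[-1]+b[0])/2,1)[:2])
"
```

```text
t 12.05 pos [505.4 -95.9  11.9] tooly deg -1.65 tilt [-0.0004  0.    ] F [-0.2 -0.7  0. ] w 24.1 shift [ 0.6008 -0.0089 -0.0008]
0 [460.1 225.2  10.1] [571.6 221.8  10.3] mid [515.9 223.5]
10 [460.1 219.4   9.1] [571.5 216.3   8.5] mid [515.8 217.9]
20 [459.5 213.3   9.1] [571.2 210.4   7.6] mid [515.4 211.8]
30 [459.3 207.5   7.3] [571.4 204.2   7.4] mid [515.4 205.8]
40 [457.4 201.2   7.4] [572.3 197.8   7.5] mid [514.9 199.5]
50 [453.1 194.5   9.7] [574.7 191.4   7.3] mid [513.9 193. ]
60 [449.8 188.6   7.3] [579.  184.7   8. ] mid [514.4 186.7]
70 [445.7 182.1   7.8] [582.1 178.    8.4] mid [513.9 180.1]
80 [441.5 175.6   8.2] [585.6 171.1   9.9] mid [513.5 173.3]
```

Lane mid-line from the wrist view: x 515.9 at y 223, yaw -2.7°. The rails bend at y≈203, which is scanner y -60, so the head's middle is at about (517.6,263.4). That puts the handle at home at about (510.5,113.5), 209 mm on. I turn by 1° and shift across by -5 mm while the tray is still outside the lane.

Emit:
jog_arm(commands=[[-1, [0.03, 0, 0], [0, 0, 0.003]], [-1, [0.05, -0.005, 0], [0, 0, 0.004]], [-1, [0.06, -0.01, 0], [0, 0, 0.004]], [-1, [0.07, -0.01, 0], [0, 0, 0.004]], [-1, [0.07, -0.01, 0], [0, 0, 0.004]], [-1, [0.07, -0.01, 0], [0, 0, 0.004]], [-1, [0.06, -0.005, 0], [0, 0, 0]], [-1, [0.05, 0, 0], [0, 0, 0]], [-1, [0.04, 0, 0], [0, 0, 0]], [-1, [0, 0, 0], [0, 0, 0]]])

```text
t: 13.05
ee_pos: [502.5, -45.0, 11.9]
orientation: [-2.272, -2.169, -0.0]
ft_force: [-0.2, 2.2, -1.7]
width: 24.3
grasp_force: 30.0
```

```bash
python3 -c "
from h import *
go(510.5,113.5,12)"
```

```text
t 13.05 pos [502.5 -45.   11.9] tooly deg -2.68 tilt [-0.0002  0.0004] F [-0.2  2.2 -1.7] w 24.3 shift [ 1.5871e+00  5.6000e-03 -1.0000e-04]
```

Emit:
jog_arm(commands=[[-1, [0.04, 0.005, 0], [0, 0, 0]], [-1, [0.06, 0, 0], [0, 0, 0]], [-1, [0.08, 0, 0], [0, 0, 0]], [-1, [0.08, 0, 0], [0, 0, 0]], [-1, [0.08, 0, 0], [0, 0, 0]], [-1, [0.07, 0, 0], [0, 0, 0]], [-1, [0.07, 0, 0], [0, 0, 0]], [-1, [0.06, 0, 0], [0, 0, 0]], [-1, [0.04, 0, 0], [0, 0, 0]], [-1, [0, 0, 0], [0, 0, 0]]])

```text
t: 14.05
ee_pos: [505.8, 12.8, 11.9]
orientation: [-2.272, -2.169, -0.0]
ft_force: [0.8, 1.4, -2.7]
width: 23.6
grasp_force: 30.0
```

```bash
python3 -c "
from h import *
P,im,z=pts('scene'); cv2.imwrite('pics/s2.png',cv2.resize(im[240:420,280:580],None,fx=2.5,fy=2.5))
go(510.5,113.5,12)"
```

```text
t 14.1 pos [505.8  12.6  11.9] tooly deg -2.68 tilt [-0.0001  0.0002] F [ 0.7  1.8 -2. ] w 23.9 shift [ 1.0104e+00 -2.0000e-04 -5.0000e-04]
```

View pics/s2.png

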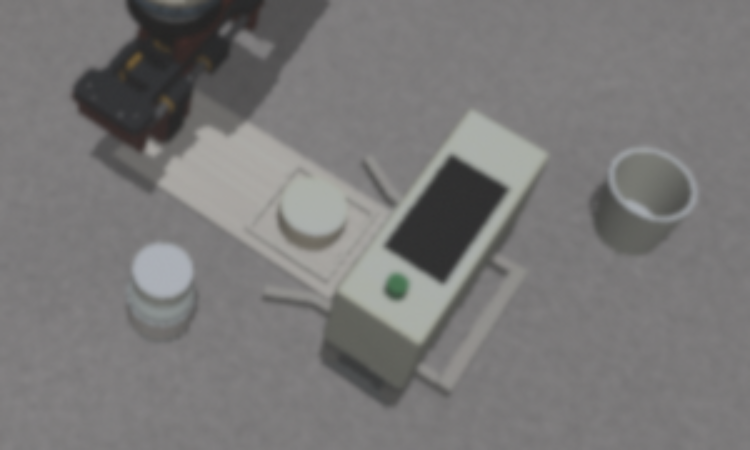

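The tray is entering between the rails squarely with the cheese still in its nest at crop (313,212), and clear of the jar at (163,290). I continue 85 mm, then creep.

Emit:
jog_arm(commands=[[-1, [0.04, 0, 0], [0, 0, 0]], [-1, [0.07, 0, 0], [0, 0, 0]], [-1, [0.07, 0, 0], [0, 0, 0]], [-1, [0.07, 0, 0], [0, 0, 0]], [-1, [0.07, 0, 0], [0, 0, 0]], [-1, [0.07, 0, 0], [0, 0, 0]], [-1, [0.07, 0, 0], [0, 0, 0]], [-1, [0.06, 0, 0], [0, 0, 0]], [-1, [0.04, 0, 0], [0, 0, 0]], [-1, [0, 0, 0], [0, 0, 0]]])

```text
t: 15.1
ee_pos: [508.5, 68.8, 11.9]
orientation: [-2.272, -2.169, -0.0]
ft_force: [-0.3, 1.0, -3.5]
width: 23.9
grasp_force: 30.0
```

Emit:
jog_arm(commands=[[-1, [0.04, 0, 0], [0, 0, 0]], [-1, [0.06, 0, 0], [0, 0, 0]], [-1, [0.06, 0, 0], [0, 0, 0]], [-1, [0.05, 0, 0], [0, 0, 0]], [-1, [0.04, 0, 0], [0, 0, 0]], [-1, [0.03, 0, 0], [0, 0, 0]], [-1, [0.02, 0, 0], [0, 0, 0]], [-1, [0, 0, 0], [0, 0, 0]]])

```text
t: 15.9
ee_pos: [509.9, 98.4, 12.0]
orientation: [-2.273, -2.169, -0.0]
ft_force: [0.4, 0.1, -3.8]
width: 23.7
grasp_force: 30.0
```

```bash
python3 -c "
from h import *
go(510.5,113.5,12)"
```

```text
t 15.9 pos [509.9  98.4  12. ] tooly deg -2.69 tilt [0.     0.0002] F [ 0.4  0.1 -3.8] w 23.7 shift [ 0.1508 -0.0009 -0.0004]
```

Creep the next 10 mm at 10 mm/s, watching the force.

Emit:
jog_arm(commands=[[-1, [0.01, 0, 0], [0, 0, 0]], [-1, [0.01, 0, 0], [0, 0, 0]], [-1, [0.01, 0, 0], [0, 0, 0]], [-1, [0.01, 0, 0], [0, 0, 0]], [-1, [0.01, 0, 0], [0, 0, 0]], [-1, [0.01, 0, 0], [0, 0, 0]], [-1, [0.01, 0, 0], [0, 0, 0]], [-1, [0.01, 0, 0], [0, 0, 0]], [-1, [0.01, 0, 0], [0, 0, 0]], [-1, [0.01, 0, 0], [0, 0, 0]]])

```text
t: 16.9
ee_pos: [510.4, 108.1, 12.0]
orientation: [2.273, 2.168, 0.0]
ft_force: [-0.2, -1.1, -4.0]
width: 23.7
grasp_force: 30.0
```

Emit:
jog_arm(commands=[[-1, [0.01, 0, 0], [0, 0, 0]], [-1, [0.01, 0, 0], [0, 0, 0]], [-1, [0, 0, 0], [0, 0, 0]]])

```text
t: 17.2
ee_pos: [510.5, 110.2, 12.0]
orientation: [-2.273, -2.168, -0.0]
ft_force: [-0.2, 0.7, -3.2]
width: 23.9
grasp_force: 30.0
```

Emit:
jog_arm(commands=[[-1, [0.005, 0, 0], [0, 0, 0]], [-1, [0.005, 0, 0], [0, 0, 0]], [-1, [0, 0, 0], [0, 0, 0]]])

```text
t: 17.5
ee_pos: [510.5, 111.1, 12.0]
orientation: [-2.273, -2.168, -0.0]
ft_force: [-0.5, 0.7, -3.4]
width: 23.9
grasp_force: 30.0
```

Emit:
jog_arm(commands=[[-1, [0.005, 0, 0], [0, 0, 0]], [-1, [0.005, 0, 0], [0, 0, 0]], [-1, [0, 0, 0], [0, 0, 0]]])

```text
t: 17.8
ee_pos: [510.5, 112.1, 12.0]
orientation: [-2.273, -2.169, -0.0]
ft_force: [-1.2, -0.4, -3.0]
width: 23.5
grasp_force: 30.0
```

Emit:
jog_arm(commands=[[-1, [0.005, 0, 0], [0, 0, 0]], [-1, [0.005, 0, 0], [0, 0, 0]], [-1, [0, 0, 0], [0, 0, 0]]])

```text
t: 18.1
ee_pos: [510.6, 113.1, 12.0]
orientation: [-2.273, -2.168, -0.0]
ft_force: [0.3, 0.3, -3.3]
width: 23.8
grasp_force: 30.0
```

Emit:
jog_arm(commands=[[-1, [0.005, 0, 0], [0, 0, 0]], [-1, [0.005, 0, 0], [0, 0, 0]], [-1, [0, 0, 0], [0, 0, 0]]])

```text
t: 18.4
ee_pos: [510.7, 114.1, 12.0]
orientation: [2.273, 2.169, 0.0]
ft_force: [0.2, -0.8, -3.1]
width: 23.7
grasp_force: 30.0
```

No contact yet, so I go on in half-millimetre steps.

Emit:
jog_arm(commands=[[-1, [0.005, 0, 0], [0, 0, 0]], [-1, [0.005, 0, 0], [0, 0, 0]], [-1, [0, 0, 0], [0, 0, 0]]])

```text
t: 18.7
ee_pos: [510.8, 114.2, 12.1]
orientation: [2.272, 2.168, -0.001]
ft_force: [1.1, -7.4, -2.7]
width: 23.9
grasp_force: 30.0
```

Emit:
jog_arm(commands=[[-1, [0.005, 0, 0], [0, 0, 0]], [-1, [0, 0, 0], [0, 0, 0]]])

```text
t: 18.9
ee_pos: [510.9, 114.3, 12.1]
orientation: [2.272, 2.168, -0.001]
ft_force: [1.3, -11.5, -1.0]
width: 23.7
grasp_force: 30.0
```

The stop is touched at y=114.2 (predicted 113.5), and the force rises to -11 N. I ease off about 1 mm of command, release and lift.

Emit:
jog_arm(commands=[[-1, [-0.009, 0, 0], [0, 0, 0]], [-1, [0, 0, 0], [0, 0, 0]]])

```text
t: 19.1
ee_pos: [510.7, 114.2, 12.0]
orientation: [2.273, 2.168, -0.0]
ft_force: [1.4, -6.7, -2.2]
width: 23.7
grasp_force: 30.0
```

Emit:
jog_arm(commands=[[0, [0, 0, 0], [0, 0, 0]], [0.5, [0, 0, 0], [0, 0, 0]], [1, [0, 0, 0], [0, 0, 0]], [1, [0, 0, 0], [0, 0, 0]], [1, [0, 0, 0], [0, 0, 0]], [1, [0, 0, 0], [0, 0, 0]], [1, [0, 0, 0], [0, 0, 0]]])

```text
t: 19.8
ee_pos: [510.7, 114.7, 12.0]
orientation: [-2.273, -2.169, -0.0]
ft_force: [-0.6, -0.2, -0.1]
width: 76.4
grasp_force: 0.0
```

Emit:
jog_arm(commands=[[1, [0, 0, -0.05], [0, 0, 0]], [1, [0, 0, -0.1], [0, 0, 0]], [1, [0, 0, -0.2], [0, 0, 0]], [1, [0, 0, -0.3], [0, 0, 0]], [1, [0, 0, -0.4], [0, 0, 0]], [1, [-0.3, 0, -0.2], [0, 0, 0]], [1, [-0.4, 0, 0], [0, 0, 0]], [1, [-0.4, 0, 0], [0, 0, 0]], [1, [-0.3, 0, 0], [0, 0, 0]], [1, [0, 0, 0], [0, 0, 0]]])

```text
t: 20.8
ee_pos: [504.0, -27.9, 138.0]
orientation: [2.276, 2.164, 0.001]
ft_force: [-0.1, 0.1, 0.1]
width: 87.8
grasp_force: 0.0
```

```bash
python3 - <<'E'
from h import *
P,im,z=pts('scene'); a=cv2.resize(im[240:420,330:580],None,fx=2.2,fy=2.2)
def rect(n,m):
    k,l,s,c=cv2.connectedComponentsWithStats(m.astype(np.uint8)); i=1+np.argmax(s[1:,4]); q=P[l==i]
    r=cv2.minAreaRect(q[:,:2].astype(np.float32)); print(n,np.round(r[0],1),np.round(r[1],1),round(r[2],2),np.median(q[:,2]))
rect('handle scene',(np.hypot(P[...,0]-510,P[...,1]-114)<30)&(np.abs(P[...,2]-44)<3))
P,im,z=pts('top')
rect('handle top',(np.hypot(P[...,0]-510,P[...,1]-114)<30)&(np.abs(P[...,2]-44)<3))
P,im,z=pts('wrist'); b=cv2.resize(im,None,fx=.39,fy=.39); 
c=np.zeros((a.shape[0],b.shape[1],3),np.uint8); c[:b.shape[0]]=b
rect('handle wrist',(np.hypot(P[...,0]-510,P[...,1]-114)<30)&(np.abs(P[...,2]-44)<3))
o=np.hstack([a,c]); cv2.imwrite('pics/end.png',o); print(o.shape); go(0,0,0)
E
```

```text
handle scene [511.5 113.3] [24.8 24. ] 0.04 43.735197341910066Traceback (most recent call last):
  File "<stdin>", line 8, in <module>
  File "<stdin>", line 4, in rect
    return _wrapfunc(a, 'argmax', axis=axis, out=out, **kwds)
    return bound(*args, **kwds)
ValueError: attempt to get argmax of an empty sequence
```

```bash
python3 - <<'E'
from h import *
P,im,z=pts('scene'); a=cv2.resize(im[240:420,330:580],None,fx=1.6,fy=1.6)
P,im,z=pts('wrist'); b=cv2.resize(im,(384,288))
k=(np.hypot(P[...,0]-510,P[...,1]-114)<30)&(np.abs(P[...,2]-44)<3)
r=cv2.minAreaRect(P[k][:,:2].astype(np.float32)); print(r)
cv2.imwrite('pics/end.png',np.hstack([a,b])); go(0,0,0)
E
```

```text
((511.2231750488281, 114.24696350097656), (24.104007720947266, 23.250709533691406), 87.90657043457031)
t 21.0 pos [504.1 -24.5 137.3] tooly deg -2.68 tilt [0.0004 0.0002] F [-0.1 -0.4 -0.3] w 87.7 shift [ 0.0086 -5.0478  1.3715]
```

View pics/end.png

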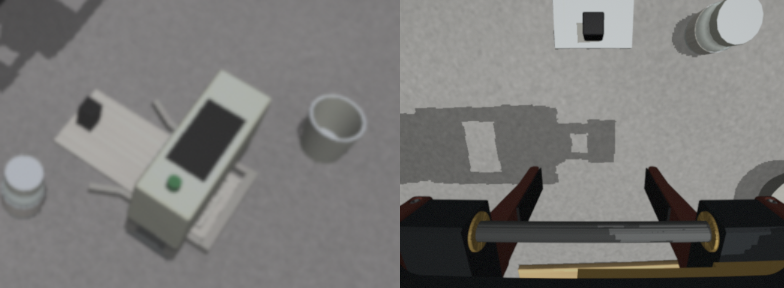

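The tray sits in the lane with the cheese out of sight under the head. The handle is still at y≈114.2, where the stop was felt, the gripper is clear, and the jar and mould cup stand where they were. I hand in.

```bash
python3 -c "
from h import *
print(close_job())"
```

```text
the job is handed in; nothing more can be done
None
```

I put the low cheese in the nest outside the scanner, slid the tray to the end stop (about 11 N at contact, nothing else knocked), let go, and handed the job in at about 21 s; no verdict came back.

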